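# Free the safety tab, lift the latch and open the sample case

### The arm

A 7-joint arm with a two-finger parallel gripper is mounted at the origin on a cart in front of the work surface, level with it; the furniture and walls round the work are solid. World frame = base frame: x ahead of the robot, y to its left, z up, the work surface at z = 0. Lengths are in m, angles in rad, forces in N, time in s.
With the tool pointing down it reaches from about 0.425 to 0.875 m from the base axis. Payload 4.7 kg.
Tool frame: the origin (TCP) lies where the fingers leave the gripper's body, on its centre line; the fingertips stand 70 mm ahead of it and the grasp point (between the pads) lies 51 mm ahead of it; z points along the fingers, y is the line along which they close (so a half turn about z gives the same grasp; the last joint's range is limited). The gripper opens to 87 mm and grips with 3 to 60 N. Pads are 19 mm wide; open, the fingers measure 117 mm over their backs; the gripper's body (75 mm by 190 mm) begins 51 mm behind the grasp point.
Start: joints at [-1.217, 0.321, -0.07, 1.45, 0.023, 1.371, -0.057], TCP at [0.217, 0.613, 0.292] pointing down, gripper open.
Joint ranges: [-2.86, 2.86], [-0.3, 2.09], [-1.38, 1.24], [0.06, 2.45], [-1.56, 4.7], [0.09, 2.05], [-2.69, 2.69]. Speed limits (rad/s): [2.57, 2.57, 3.14, 3.14, 3.14, 3.14, 3.14].

### API

Orientations are given as a rotation vector (axis times angle).
In Python, from bench import get_state, get_image, get_calibration, close_job gives the robot as it stands.
- The arm moves only by the tool send_rows, never from a script. Its argument "rows" is a list of rows, each an object of numbers: "hand": the finger opening in mm, from 0 to 87; "x", "y", "z": the shift along the world's x, y, z in mm; "roll": the turn about the world's z in degrees. A call has 1 to 10 rows; each row shifts and turns the commanded pose from where the row before left it; what a row does not reach is not made up. A row lasts 1/10 s, in which the tool goes at most 50 mm and 8.59 degrees, less where a joint would pass 70% of its speed; a pose out of reach is approached as far as the arm can. A call is refused whole if a number of a shift passes 50 or a number of a turn 8.59, either way. A call with a gripper value outside its range is refused whole. The fingers move at their own pace and stop on an object; "force" is the grip in N (left out, the last holds). Time passes only in rows, so rows that do not move let the fingers close. It gives the time, the measured TCP pose, the force, the opening and the grip force at its end, in the units of the state.
- get_state(): the state, without advancing time (a new reading comes with each control period).
- get_image(name): name is "scene" or "side" or "wrist"; returns the picture (420x560x3 uint8, blue, green, red); there is no depth.
- get_calibration(name): a dict with "mtx" (3x3 intrinsics, pixels), "world_from_camera" (4x4, takes a point from camera to world coordinates). Camera axes: x right, y down, z forward; pixel columns grow to the right and rows downward; lengths in m; the calibration is good to about 2 mm. The wrist camera is an equidistant fisheye: a pixel r from the principal point sees the ray r / f radians off the axis. A picture is of the moment at which its call begins: read the wrist's pose just before it. get_calibration takes no time and is no camera call; for the wrist camera it gives the pose at the moment of the call.
- close_job(): hands the job in; it is judged then, once.
The state is a dict: "time": time; "joint_positions": joint angles; "qd": joint speeds; "joint_torque": joint torques, N m; "position": TCP position; "tool_rot": TCP orientation; "ft_force": force on the tool from outside, world axes, zero at the start; "torque": the same for the moment, N m; "grip_width": opening from 0.0 (shut) to 1.0 (fully open); "grip_force": force on a finger pad.
Only numpy, scipy, OpenCV 4.12 (cv2) and the standard library are available. Lean on these libraries where they do the work, as an engineer would, in place of code of your own. Each camera call takes 0.05 s, during which the arm holds its last target. There are 200 camera calls.

### The job

Open the small grey sample case. First slide the safety tab on top of its lock housing away from the latch arm, carefully, until you feel it come up against the spring buffer, without forcing it and without pulling hard on a latch that is still locked; then swing the latch arm right up and back, off the lid, and raise the lid well open so that it stays up by itself. Leave the beaker and the dropper bottle undisturbed.

Things in the scene. Friction and masses are not known exactly. Their poses are not given: they have to be found in the camera images.
- case: Grey case fixed to the worktop, x -85 to 75 mm, y -80 to 50 mm in its frame; origin on its underside, +x away from the robot at yaw 0, z up. The front deck (x -85 to -22, top z = 66) carries the latch and a steel lock housing (x -84 to -34, y -80 to -14, roof z = 88); the box behind is closed by the lid (top face z = 74).
- safety_tab: The safety tab: a black fin 16 mm (case x) by 10 mm (case y), standing 38 mm tall out of a 4 mm foot in the slot of the housing roof. Origin at the underside of the foot. It slides along the case's -y only (away from the latch arm) against about 3 N of friction and stays where it is left.
- tab_fin (a point): Point on the tab's fin, 27 mm above the foot's underside and 11 mm below the fin's top: a good height to pinch or push it. Axes as the case's.
- tab_slide (a joint): Tab travel in m, 0 = locked, grows toward case -y, limit 0.045. The hidden bolt frees the latch at a travel that differs from case to case (0.010 to 0.038); 1 mm later the tab meets a 6 N/mm spring buffer (besides friction), so the latch is free once that is felt; solid after 3.5 mm of it. Let go, it settles back but stays free. Over 18 N between tab and latch works damages them.
- latch_arm: The latch: a flat steel arm 18 mm wide (case y), hinged on the deck; it lies over the front edge of the lid and holds it shut. Origin on its hinge axis, which runs along the case's y through case x = -70 mm, z = 79 mm. While locked it has about 0.03 rad of play; a pull at its knob then loads the lock about 2.8 times as much.
- latch_knob (a point): Centre of the latch's cross knob, a round steel bar 18 mm thick with flat ends, 28 mm long along the case's y, 82 mm behind (case +x) and 25 mm above the hinge axis when shut (30 mm above the lid). Pinched by its ends it turns between the fingers.
- latch_hinge (a joint): Latch angle in rad, 0 = shut on the lid, grows as the knob end rises and swings over toward the robot (case -x), stop at 1.95. Light friction (0.06 N m); stays where it is left.
- lid_panel: Flat lid 97 mm (case x) by 130 mm (case y), hinged at the rear. Origin on its hinge axis, which runs along the case's y through case x = 77 mm, z = 68 mm.
- lid_knob (a point): Centre of the lid's cross knob, a round black bar 18 mm thick with flat ends, 28 mm long along the case's y, at case y = 15 mm, 39 mm before (case -x) and 36 mm above the hinge axis when shut (30 mm above the lid).
- lid_hinge (a joint): Lid angle in rad, 0 = shut, grows as it opens (front edge up), stop at 1.2. Friction (0.12 N m) holds it at any angle.
- beaker: 50 ml glass beaker, 50 mm wide, 66 mm tall, standing beside the lock housing side of the case. Origin at the centre of its underside.
- dropper_bottle: Small capped dropper bottle, 34 mm wide, 75 mm tall, standing on the other side of the case. Origin at the centre of its underside.
Not all that is in view belongs to the job. What is shaped like the beaker but green is not meant.

How it is judged:
By the outcome, as a careful person would: the job done as asked, in the order asked, and still so for the second after the job is handed in, with the robot touching nothing.
It also fails if it takes over 61 s, if anything falls off the work surface, if the arm or the gripper's body presses on something with over 40 N, if the wrist force passes 120 N, or if a joint passes its speed limit or range.

## Working session

There is one attempt and no reset: what is moved stays moved. The work goes in short steps, Python scripts to look and compute and a tool call to move; the robot and the scene stay as the last step left them, time stands still between calls to the robot, and variables do not carry over. Pictures are saved under pics/ and viewed, at most 10 in all, crops included, and the job is handed in when it is done.

Besides the shell and the picture viewer there is one more tool, called after "Call:" as a command line: name --argument value ..., lists and objects as JSON in quotes. send_rows: Moves the arm, as the interface text tells. Its arguments: {"type":"object","properties":{"rows":{"type":"array","items":{"type":"object","properties":{"hand":{"type":"number"},"x":{"type":"number"},"y":{"type":"number"},"z":{"type":"number"},"roll":{"type":"number"}}}},"force":{"type":"number"}},"required":["rows"]}

```bash
mkdir -p pics; python3 - <<'E'
from bench import *
import cv2,numpy as np
s=get_state();print(s['time'],s['position'],s['tool_rot'],s['grip_width'])
for n in ("scene","side"):
    im=get_image(n);cv2.imwrite(f"pics/{n}0.png",im)
    c=get_calibration(n);print(n,np.round(c['mtx'],1).tolist(),np.round(c['world_from_camera'],4).tolist())
E
```

```text
0.0 [0.21652786 0.61243199 0.2911452 ] [-5.31064842e-01 -3.09614778e+00  3.01081677e-03] 0.9984598646135522
scene [[419.7, 0.0, 278.4], [0.0, 419.7, 215.4], [0.0, 0.0, 1.0]] [[0.783, -0.4302, 0.4494, 0.1423], [-0.6219, -0.5586, 0.5488, -0.0996], [0.0149, -0.7092, -0.7049, 0.7061], [0.0, 0.0, 0.0, 1.0]]
side [[398.2, 0.0, 284.9], [0.0, 398.2, 211.3], [0.0, 0.0, 1.0]] [[0.8088, -0.3686, 0.4582, 0.1426], [-0.5879, -0.4866, 0.6462, -0.1988], [-0.0152, -0.792, -0.6103, 0.6067], [0.0, 0.0, 0.0, 1.0]]
```

View pics/scene0.png

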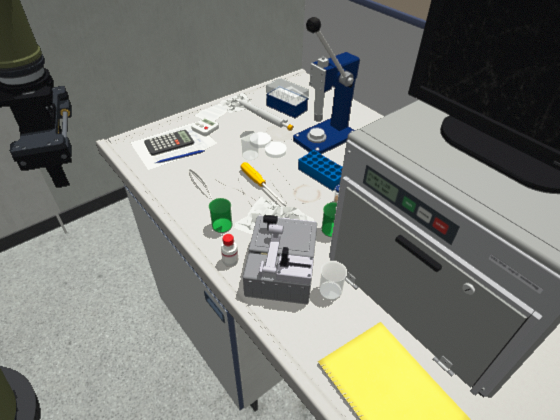

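View pics/side0.png

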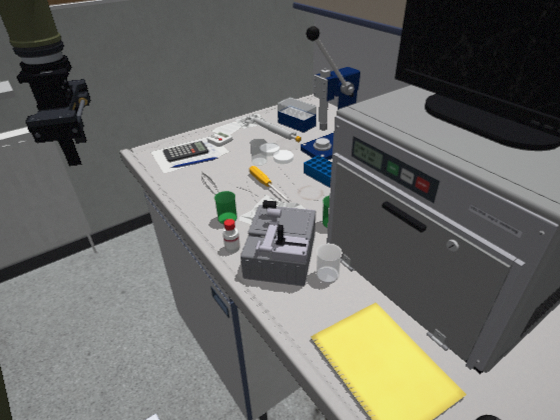

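The case is at about (280,258) in scene. The clear beaker is at (333,280), with green decoys at (220,215) and (330,218), and the red-capped bottle is at (230,248). The black tab fin is at about (285,256) and the black lid knob at (269,220). I'll check these in an enlarged crop.

```bash
python3 - <<'E'
import cv2,numpy as np
a=cv2.imread("pics/scene0.png")[200:310,205:355];b=cv2.imread("pics/side0.png")[190:290,210:350]
cv2.imwrite("pics/crop0.png",cv2.resize(a,None,fx=5.3,fy=5.3,interpolation=cv2.INTER_CUBIC))
E
```

```text
(no output)
```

View pics/crop0.png

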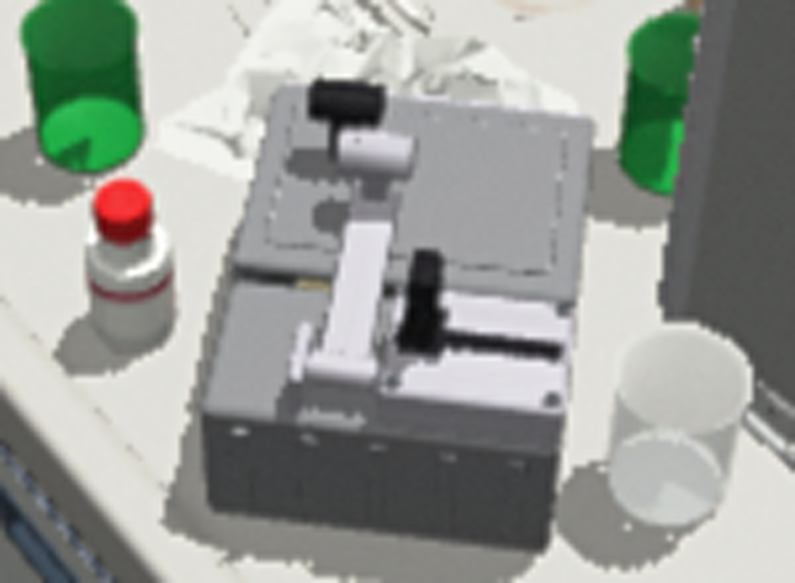

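```bash
cat > h.py <<'E'
import numpy as np,cv2
from bench import *
from scipy.optimize import least_squares
def proj(c,P):
    T=np.linalg.inv(c['world_from_camera']);p=np.atleast_2d(P)@T[:3,:3].T+T[:3,3]
    q=p@np.array(c['mtx']).T;return q[:,:2]/q[:,2:]
def ray(c,px):  # pinhole
    d=np.linalg.inv(c['mtx'])@[*px,1];W=np.array(c['world_from_camera']);return W[:3,3],W[:3,:3]@d
def onz(c,px,z):
    o,d=ray(c,px);return o+d*(z-o[2])/d[2]
def case2w(p,P):
    c,s=np.cos(p[2]),np.sin(p[2]);P=np.atleast_2d(P)
    return P@np.array([[c,s,0],[-s,c,0],[0,0,1]])+[p[0],p[1],0]
E
python3 - <<'E'
from h import *
c=get_calibration("scene")
P=np.array([[-85,50,0],[-85,-80,0],[-85,50,66],[-84,-80,88],[75,-80,74],[75,50,74],[38,15,104],[-20,50,74]])/1e3
cr=lambda x,y:(x/5.3+205-.4,y/5.3+200-.4)
X=np.array([cr(*q) for q in [(210,508),(545,550),(204,413),(562,412),(594,118),(277,85),(347,102),(237,265)]])
r=least_squares(lambda p:(proj(c,case2w(p,P))-X).ravel(),[.5,.4,.9],loss='soft_l1')
p=r.x;print(p,np.degrees(p[2]));print((proj(c,case2w(p,P))-X).round(1).tolist())
def incase(px,z):
    w=onz(c,cr(*px),z);d=w[:2]-p[:2];cc,s=np.cos(p[2]),np.sin(p[2]);return np.round([(cc*d[0]+s*d[1])*1e3,(-s*d[0]+cc*d[1])*1e3],1),w.round(3)
print('latchknob',incase((372,152),.104),'fintop',incase((427,258),.122),'slot end',incase((560,350),.088))
print('beaker',incase((668,478),0),'bottle',incase((132,320),0.005), 'lidknob', incase((347,102),.104))
for n,q in dict(fin=[-59,-21,111],latch=[12,5,104],lid=[38,15,104]).items(): print(n,case2w(p,np.array(q)/1e3).round(4))
E
```

```text
[0.48987144 0.33445853 0.76710625] 43.95195056332768
[[-0.5, 1.6], [1.3, 1.6], [-0.9, -0.5], [1.3, 0.2], [0.5, -0.7], [-0.4, -0.8], [0.1, -0.0], [-1.0, -1.4]]
latchknob (array([13.3,  2.1]), array([0.498, 0.345, 0.104])) fintop (array([-50.7, -25.8]), array([0.471, 0.281, 0.122])) slot end (array([-57.1, -74.7]), array([0.501, 0.241, 0.088]))
beaker (array([ -42.7, -121.1]), array([ 0.543,  0.218, -0.   ])) bottle (array([-0.2, 97. ]), array([0.422, 0.404, 0.005])) lidknob (array([37.8, 15.1]), array([0.507, 0.372, 0.104]))
fin [[0.462  0.2784 0.111 ]]
latch [[0.495  0.3464 0.104 ]]
lid [[0.5068 0.3716 0.104 ]]
```

```bash
python3 - <<'E'
from h import *
c=get_calibration("scene")
b=onz(c,(331,266),0);print('oven corner',b)
b2=onz(c,(478,393),0);print('oven other corner',b2)
o,d=ray(c,(349,133));k=(b[0]-o[0])/d[0];print('top',o+k*d)
p=[.48987,.33446,.7671]
for q in ([-57,-70,111],[-57,-165,111],[-57,-25,111],[-120,3,148],[38,-80,104],[92,-80,119],[92,110,119]): print(q,case2w(p,np.array(q)/1e3).round(3))
E
```

```text
oven corner [ 5.86042951e-01  2.61653201e-01 -1.11022302e-16]
oven other corner [ 0.59488368 -0.08788459  0.        ]
top [0.58604295 0.26968147 0.33056994]
[-57, -70, 111] [[0.497 0.245 0.111]]
[-57, -165, 111] [[0.563 0.176 0.111]]
[-57, -25, 111] [[0.466 0.277 0.111]]
[-120, 3, 148] [[0.401 0.253 0.148]]
[38, -80, 104] [[0.573 0.303 0.104]]
[92, -80, 119] [[0.612 0.341 0.119]]
[92, 110, 119] [[0.48  0.478 0.119]]
```

Call:
send_rows --rows '[{"hand":0,"x":22,"y":-31,"z":-3,"roll":-2.6},{"hand":0,"x":23,"y":-32,"z":-3,"roll":-2.7},{"hand":0,"x":23,"y":-32,"z":-3,"roll":-2.7},{"hand":0,"x":23,"y":-32,"z":-3,"roll":-2.7},{"hand":0,"x":23,"y":-32,"z":-3,"roll":-2.7},{"hand":0,"x":23,"y":-32,"z":-3,"roll":-2.7},{"hand":0,"x":23,"y":-32,"z":-3,"roll":-2.7},{"hand":0,"x":23,"y":-32,"z":-3,"roll":-2.6},{"hand":0,"x":23,"y":-31,"z":-3,"roll":-2.6},{"hand":0,"x":21,"y":-29,"z":-3,"roll":-2.6}]' --force 10

```text
time: 1.1
position: [0.4444, 0.2959, 0.2619]
tool_rot: [-1.233, -2.89, 0.001]
ft_force: [1.1, -0.1, -0.2]
grip_width: 0.17
grip_force: 0.0
```

Call:
send_rows --rows '[{"hand":0},{"hand":0},{"hand":0}]'

```text
schema error: expected keys hand, x, y, z, roll
```

```bash
python3 - <<'E'
from h import *
s=get_state();print(s['time'],s['position'],s['tool_rot'],s['grip_width'],s['ft_force'],s['joint_positions'])
c=get_calibration("wrist");im=get_image("wrist");np.save("w1.npy",c['world_from_camera']);print(c['mtx'],np.round(c['world_from_camera'],3).tolist())
cv2.imwrite("pics/w1.png",cv2.resize(im,(800,600),interpolation=cv2.INTER_CUBIC))
E
```

```text
1.1 [0.44442186 0.29593676 0.26188535] [-1.23293015e+00 -2.88951468e+00  6.57654416e-04] 0.16969888452860205 [ 1.11947169 -0.05278433 -0.23794102] [-0.83791039  0.09016754  0.21320909  1.78903865 -0.01978359  1.2648482
  0.14461706]
[[325.1922621    0.         276.20111189]
 [  0.         325.1922621  205.48850437]
 [  0.           0.           1.        ]] [[0.722, 0.664, 0.195, 0.391], [0.692, -0.693, -0.203, 0.352], [0.0, 0.281, -0.96, 0.354], [0.0, 0.0, 0.0, 1.0]]
```

View pics/w1.png

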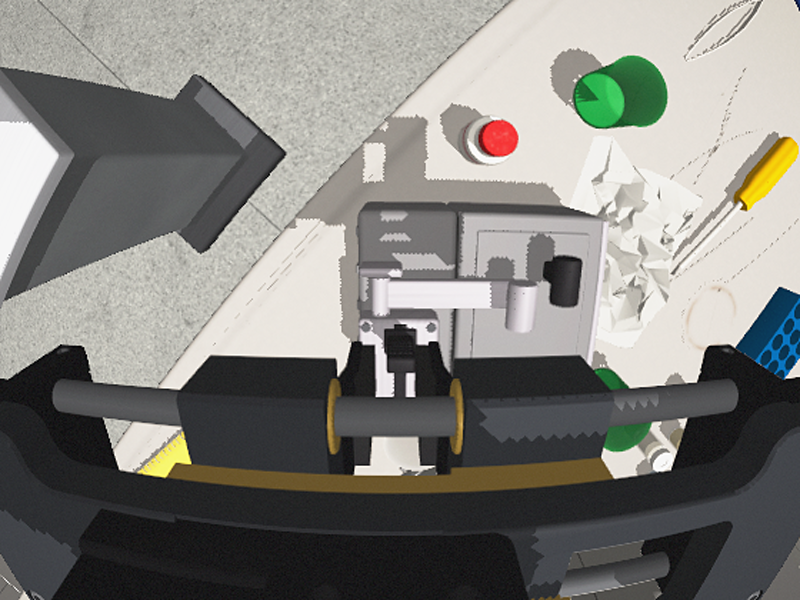

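```bash
cat >> h.py <<'E'
def wray(W,px,m=None):
    u=(np.array(px)-[276.2,205.5])/325.19;t=np.hypot(*u);d=np.array([*(u/t*np.sin(t)),np.cos(t)]);W=np.array(W);return W[:3,3],W[:3,:3]@d
def wz(W,px,z):
    o,d=wray(W,px);return o+d*(z-o[2])/d[2]
def w2case(p,w):
    d=w[:2]-p[:2];c,s=np.cos(p[2]),np.sin(p[2]);return np.round([(c*d[0]+s*d[1])*1e3,(-s*d[0]+c*d[1])*1e3],1)
p0=[.48987,.33446,.7671]
E
python3 - <<'E'
from h import *
W=np.load("w1.npy")
for n,q,z in [('fintop',(401,332),.123),('latchknob',(521,306),.104),('lidknob',(564,280),.104),('lid rear left',(606,214),.074),('deck front left',(360,207),.066),('screwL',(366,326),.088),('screwR',(432,326),.088),('armhinge',(380,296),.084),('bottlecap',(498,138),.075)]:
    w=wz(W,np.array(q)/1.42857,z);print(n,w.round(4),w2case(p0,w))
print(w2case(p0,get_state()['position']))
E
```

```text
fintop [0.4553 0.2907 0.123 ] [-55.2  -7.5]
latchknob [0.5001 0.3449 0.104 ] [14.6  0.4]
lidknob [0.5075 0.3737 0.104 ] [39.9 16.1]
lid rear left [0.5098 0.4266 0.074 ] [78.3 52.6]
deck front left [0.3956 0.3172 0.066 ] [-79.8  53.1]
screwL [0.4469 0.2694 0.088 ] [-76.1 -17. ]
screwR [0.476  0.2972 0.088 ] [-35.8 -17.2]
armhinge [0.4407 0.2883 0.084 ] [-67.4   0.9]
bottlecap [0.4255 0.4065 0.075 ] [ 3.7 96.6]
[-61.   -3.7]
```

```bash
python3 - <<'E'
from h import *
a=cv2.imread("pics/w1.png")[260:400,330:490]
cv2.imwrite("pics/w1c.png",cv2.resize(a,(640,560),interpolation=cv2.INTER_CUBIC))
W=np.load("w1.npy")
for v in (335,345,352,358):
  print(v,w2case(p0,wz(W,np.array((401,v))/1.42857,.124)))
E
```

```text
335 [-55.2  -8.8]
345 [-55.2 -14.6]
352 [-55.2 -18.7]
358 [-55.2 -22.2]
```

View pics/w1c.png

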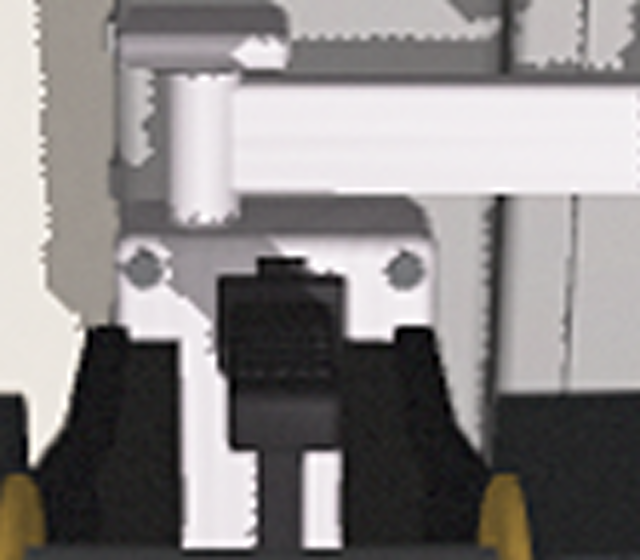

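The fin's top is at w1 pixels y 357–372, x about 401. That puts its centre near case (-57,-25). I'll push it with closed fingers from the latch side, lowering them first.

Call:
send_rows --rows '[{"hand":0,"x":0,"y":5,"z":-20,"roll":0},{"hand":0,"x":0,"y":0,"z":-25,"roll":0},{"hand":0,"x":0,"y":0,"z":-25,"roll":0},{"hand":0,"x":0,"y":0,"z":-15,"roll":0},{"hand":0,"x":0,"y":0,"z":-7,"roll":0},{"hand":0,"x":0,"y":0,"z":0,"roll":0},{"hand":0,"x":0,"y":0,"z":0,"roll":0}]'

```text
time: 1.85
position: [0.444, 0.3032, 0.1709]
tool_rot: [1.229, 2.891, 0.001]
ft_force: [0.8, -0.5, 0.6]
grip_width: 0.007
grip_force: 0.0
```

Call:
send_rows --rows '[{"hand":0,"x":1.4,"y":-1.4,"z":0,"roll":0},{"hand":0,"x":1.4,"y":-1.4,"z":0,"roll":0},{"hand":0,"x":1.4,"y":-1.4,"z":0,"roll":0},{"hand":0,"x":1.4,"y":-1.4,"z":0,"roll":0},{"hand":0,"x":1.4,"y":-1.4,"z":0,"roll":0},{"hand":0,"x":1.4,"y":-1.4,"z":0,"roll":0},{"hand":0,"x":1.4,"y":-1.4,"z":0,"roll":0},{"hand":0,"x":0.7,"y":-0.7,"z":0,"roll":0},{"hand":0,"x":0,"y":0,"z":0,"roll":0}]'

```text
time: 2.75
position: [0.4543, 0.2921, 0.1702]
tool_rot: [1.23, 2.891, -0.0]
ft_force: [-1.1, 0.5, -0.3]
grip_width: 0.008
grip_force: 0.0
```

```bash
cat > f.py <<'E'
from h import *
s=get_state();f=np.mean([get_state()['ft_force'] for _ in range(5)],0);R=np.array([[.7199,.6941,0],[-.6941,.7199,0],[0,0,1]])
print(s['time'],w2case(p0,s['position']),s['position'][2].round(4),'F case',(R@f).round(2),s['grip_width'].round(3) if hasattr(s['grip_width'],'round') else s['grip_width'])
E
python3 f.py
```

```text
2.75 [-55.   -5.8] 0.1702 F case [-0.44  1.16 -0.29] 0.00774153859593162
```

Call:
send_rows --rows '[{"hand":0,"x":1.4,"y":-1.4,"z":0,"roll":0},{"hand":0,"x":1.4,"y":-1.4,"z":0,"roll":0},{"hand":0,"x":1.4,"y":-1.4,"z":0,"roll":0},{"hand":0,"x":0,"y":0,"z":0,"roll":0},{"hand":0,"x":0,"y":0,"z":0,"roll":0}]'

```text
time: 3.25
position: [0.458, 0.2885, 0.1703]
tool_rot: [-1.228, -2.891, -0.0]
ft_force: [-2.7, 1.0, 0.7]
grip_width: 0.007
grip_force: 1.2
```

```bash
python3 f.py;python3 f.py
```

```text
3.25 [-54.8 -10.9] 0.1703 F case [-1.26  2.64  0.69] 0.007389693262469388
3.25 [-54.8 -10.9] 0.1703 F case [-1.26  2.64  0.69] 0.007389693262469388
```

Call:
send_rows --rows '[{"hand":0,"x":1.4,"y":-1.4,"z":0,"roll":0},{"hand":0,"x":1.4,"y":-1.4,"z":0,"roll":0},{"hand":0,"x":1.4,"y":-1.4,"z":0,"roll":0},{"hand":0,"x":1.4,"y":-1.4,"z":0,"roll":0},{"hand":0,"x":0,"y":0,"z":0,"roll":0}]'

```text
time: 3.75
position: [0.4642, 0.282, 0.1702]
tool_rot: [1.23, 2.891, -0.0]
ft_force: [-2.9, 1.4, 0.9]
grip_width: 0.008
grip_force: 1.0
```

```bash
python3 f.py
```

```text
3.75 [-54.8 -20. ] 0.1702 F case [-1.14  3.03  0.9 ] 0.008195621549579084
```

Call:
send_rows --rows '[{"hand":0,"x":0.7,"y":-0.7,"z":0,"roll":0},{"hand":0,"x":0.7,"y":-0.7,"z":0,"roll":0},{"hand":0,"x":0,"y":0,"z":0,"roll":0}]'

```text
time: 4.05
position: [0.4654, 0.2809, 0.1702]
tool_rot: [-1.23, -2.891, 0.001]
ft_force: [-3.5, 0.5, 1.7]
grip_width: 0.004
grip_force: 1.3
```

```bash
python3 f.py
```

```text
4.05 [-54.8 -21.6] 0.1702 F case [-2.14  2.78  1.74] 0.004354081071325331
```

Call:
send_rows --rows '[{"hand":0,"x":0.6,"y":-0.6,"z":0,"roll":0},{"hand":0,"x":0.6,"y":-0.6,"z":0,"roll":0},{"hand":0,"x":0,"y":0,"z":0,"roll":0}]'

```text
time: 4.35
position: [0.4666, 0.2798, 0.1702]
tool_rot: [1.229, 2.891, -0.0]
ft_force: [-2.5, 1.1, 1.6]
grip_width: 0.003
grip_force: 1.3
```

Call:
send_rows --rows '[{"hand":0,"x":0.6,"y":-0.6,"z":0,"roll":0},{"hand":0,"x":0.6,"y":-0.6,"z":0,"roll":0},{"hand":0,"x":0,"y":0,"z":0,"roll":0}]'

```text
time: 4.65
position: [0.4678, 0.2785, 0.1702]
tool_rot: [1.23, 2.891, -0.0]
ft_force: [-3.3, -0.2, 0.9]
grip_width: 0.004
grip_force: 1.3
```

Call:
send_rows --rows '[{"hand":0,"x":0.6,"y":-0.6,"z":0,"roll":0},{"hand":0,"x":0.6,"y":-0.6,"z":0,"roll":0},{"hand":0,"x":0,"y":0,"z":0,"roll":0}]'

```text
time: 4.95
position: [0.469, 0.2773, 0.1702]
tool_rot: [1.23, 2.891, -0.0]
ft_force: [-3.3, 0.0, 1.1]
grip_width: 0.003
grip_force: 1.3
```

Call:
send_rows --rows '[{"hand":0,"x":0.6,"y":-0.6,"z":0,"roll":0},{"hand":0,"x":0.6,"y":-0.6,"z":0,"roll":0},{"hand":0,"x":0,"y":0,"z":0,"roll":0}]'

```text
time: 5.25
position: [0.4702, 0.2761, 0.1702]
tool_rot: [1.229, 2.891, -0.0]
ft_force: [-3.1, -0.0, 0.8]
grip_width: 0.004
grip_force: 1.3
```

Call:
send_rows --rows '[{"hand":0,"x":0.6,"y":-0.6,"z":0,"roll":0},{"hand":0,"x":0.6,"y":-0.6,"z":0,"roll":0},{"hand":0,"x":0,"y":0,"z":0,"roll":0}]'

```text
time: 5.55
position: [0.4715, 0.2749, 0.1702]
tool_rot: [1.23, 2.891, -0.0]
ft_force: [-4.5, 0.4, -0.4]
grip_width: 0.005
grip_force: 1.3
```

Call:
send_rows --rows '[{"hand":0,"x":0.6,"y":-0.6,"z":0,"roll":0},{"hand":0,"x":0.6,"y":-0.6,"z":0,"roll":0},{"hand":0,"x":0,"y":0,"z":0,"roll":0}]'

```text
time: 5.85
position: [0.4727, 0.2737, 0.1702]
tool_rot: [1.229, 2.891, -0.0]
ft_force: [-3.8, 0.4, -0.3]
grip_width: 0.008
grip_force: 1.3
```

Call:
send_rows --rows '[{"hand":0,"x":0.6,"y":-0.6,"z":0,"roll":0},{"hand":0,"x":0.6,"y":-0.6,"z":0,"roll":0},{"hand":0,"x":0,"y":0,"z":0,"roll":0}]'

```text
time: 6.15
position: [0.4739, 0.2726, 0.1702]
tool_rot: [1.229, 2.891, -0.0]
ft_force: [-3.4, 0.6, -0.6]
grip_width: 0.001
grip_force: 1.3
```

Call:
send_rows --rows '[{"hand":0,"x":0.6,"y":-0.6,"z":0,"roll":0},{"hand":0,"x":0.6,"y":-0.6,"z":0,"roll":0},{"hand":0,"x":0,"y":0,"z":0,"roll":0}]'

```text
time: 6.45
position: [0.4751, 0.2714, 0.1702]
tool_rot: [1.229, 2.891, -0.0]
ft_force: [-3.0, -0.4, -1.8]
grip_width: 0.007
grip_force: 1.3
```

Call:
send_rows --rows '[{"hand":0,"x":0.6,"y":-0.6,"z":0,"roll":0},{"hand":0,"x":0.6,"y":-0.6,"z":0,"roll":0},{"hand":0,"x":0,"y":0,"z":0,"roll":0}]'

```text
time: 6.75
position: [0.4763, 0.2702, 0.1703]
tool_rot: [1.229, 2.891, 0.0]
ft_force: [-3.8, 0.5, -0.1]
grip_width: 0.002
grip_force: 1.3
```

Call:
send_rows --rows '[{"hand":0,"x":0.6,"y":-0.6,"z":0,"roll":0},{"hand":0,"x":0.6,"y":-0.6,"z":0,"roll":0},{"hand":0,"x":0,"y":0,"z":0,"roll":0}]'

```text
time: 7.05
position: [0.4775, 0.269, 0.1703]
tool_rot: [1.229, 2.891, -0.0]
ft_force: [-2.7, 0.5, -0.4]
grip_width: 0.006
grip_force: 1.3
```

Call:
send_rows --rows '[{"hand":0,"x":0.6,"y":-0.6,"z":0,"roll":0},{"hand":0,"x":0.6,"y":-0.6,"z":0,"roll":0},{"hand":0,"x":0,"y":0,"z":0,"roll":0}]'

```text
time: 7.35
position: [0.4787, 0.2678, 0.1703]
tool_rot: [1.229, 2.891, 0.0]
ft_force: [-3.0, 0.8, -0.6]
grip_width: 0.007
grip_force: 1.3
```

Call:
send_rows --rows '[{"hand":0,"x":0.6,"y":-0.6,"z":0,"roll":0},{"hand":0,"x":0.6,"y":-0.6,"z":0,"roll":0},{"hand":0,"x":0,"y":0,"z":0,"roll":0}]'

```text
time: 7.65
position: [0.4799, 0.2666, 0.1703]
tool_rot: [1.229, 2.891, 0.0]
ft_force: [-3.2, 1.0, -0.8]
grip_width: 0.005
grip_force: 1.3
```

Call:
send_rows --rows '[{"hand":0,"x":0.6,"y":-0.6,"z":0,"roll":0},{"hand":0,"x":0.6,"y":-0.6,"z":0,"roll":0},{"hand":0,"x":0,"y":0,"z":0,"roll":0}]'

```text
time: 7.95
position: [0.4811, 0.2654, 0.1703]
tool_rot: [1.23, 2.891, 0.0]
ft_force: [-3.3, 0.6, -0.1]
grip_width: 0.003
grip_force: 1.3
```

Call:
send_rows --rows '[{"hand":0,"x":0.6,"y":-0.6,"z":0,"roll":0},{"hand":0,"x":0.6,"y":-0.6,"z":0,"roll":0},{"hand":0,"x":0,"y":0,"z":0,"roll":0}]'

```text
time: 8.25
position: [0.4823, 0.2642, 0.1703]
tool_rot: [1.229, 2.891, 0.0]
ft_force: [-2.7, -0.6, -1.4]
grip_width: 0.003
grip_force: 1.3
```

Call:
send_rows --rows '[{"hand":0,"x":0.6,"y":-0.6,"z":0,"roll":0},{"hand":0,"x":0.6,"y":-0.6,"z":0,"roll":0},{"hand":0,"x":0,"y":0,"z":0,"roll":0}]'

```text
time: 8.55
position: [0.4834, 0.2631, 0.1703]
tool_rot: [1.229, 2.891, 0.0]
ft_force: [-3.1, -0.7, 0.1]
grip_width: 0.004
grip_force: 1.5
```

Call:
send_rows --rows '[{"hand":0,"x":0.5,"y":-0.5,"z":0,"roll":0},{"hand":0,"x":0.5,"y":-0.5,"z":0,"roll":0},{"hand":0,"x":0,"y":0,"z":0,"roll":0},{"hand":0,"x":0,"y":0,"z":0,"roll":0}]'

```text
time: 8.95
position: [0.4838, 0.2627, 0.1703]
tool_rot: [-1.228, -2.89, -0.0]
ft_force: [-5.3, 1.0, 0.4]
grip_width: 0.006
grip_force: 2.4
```

```bash
python3 f.py
```

```text
8.95 [-54.2 -47.4] 0.1703 F case [-3.13  4.44  0.45] 0.005924488849483227
```

Call:
send_rows --rows '[{"hand":0,"x":0.5,"y":-0.5,"z":0,"roll":0},{"hand":0,"x":0,"y":0,"z":0,"roll":0},{"hand":0,"x":0,"y":0,"z":0,"roll":0}]'

```text
time: 9.25
position: [0.484, 0.2626, 0.1703]
tool_rot: [-1.227, -2.89, -0.001]
ft_force: [-7.1, 1.9, 0.7]
grip_width: 0.004
grip_force: 2.9
```

```bash
python3 f.py
```

```text
9.25 [-54.1 -47.7] 0.1703 F case [-3.78  6.25  0.66] 0.00437666199233159
```

Call:
send_rows --rows '[{"hand":0,"x":0.5,"y":-0.5,"z":0,"roll":0},{"hand":0,"x":0,"y":0,"z":0,"roll":0},{"hand":0,"x":0,"y":0,"z":0,"roll":0}]'

```text
time: 9.55
position: [0.4841, 0.2624, 0.1703]
tool_rot: [-1.227, -2.89, -0.001]
ft_force: [-7.2, 1.8, 1.4]
grip_width: 0.008
grip_force: 3.3
```

```bash
python3 f.py
```

```text
9.55 [-54.1 -47.9] 0.1703 F case [-3.92  6.31  1.38] 0.00837396358410124
```

```bash
python3 - <<'E'
from h import *
im=get_image("scene")
cv2.imwrite("pics/s2.png",cv2.resize(im[130:310,205:445],(800,600),interpolation=cv2.INTER_CUBIC))
s=get_state();print(np.round(s['torque'],2))
E
python3 f.py
```

```text
[ 0.5   1.57 -0.04]
9.6 [-54.2 -47.9] 0.1703 F case [-3.8   6.66  1.35] 0.007527771491724669
```

View pics/s2.png

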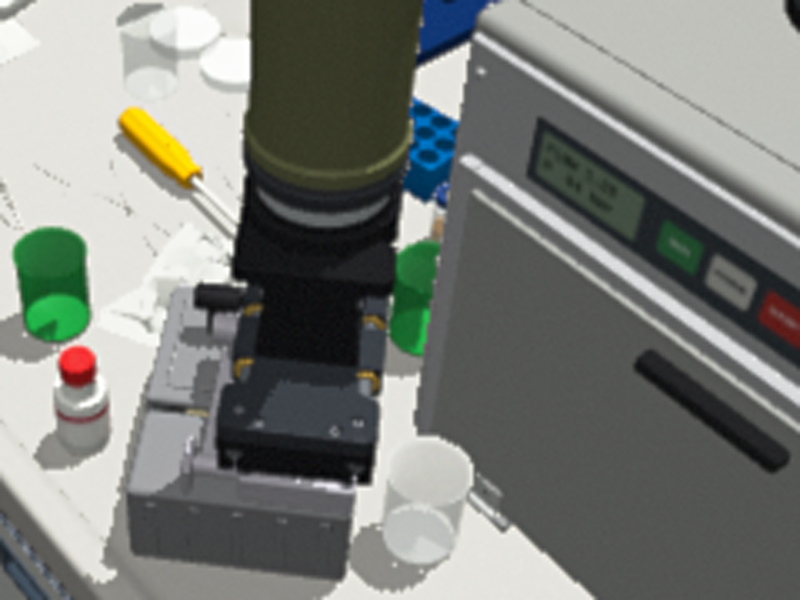

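The picture shows the gripper clear of the oven and the beaker. The moment also fits contact at the fingertip, so the buffer has been felt: about 6 N/mm after 37 mm of travel. Next I'll back off and turn for the latch knob.

Call:
send_rows --rows '[{"hand":0,"x":-4,"y":4,"z":0,"roll":0},{"hand":0,"x":-5,"y":5,"z":5,"roll":0},{"hand":0,"x":0,"y":10,"z":20,"roll":0},{"hand":50,"x":0,"y":10,"z":20,"roll":8},{"hand":50,"x":0,"y":10,"z":10,"roll":8.5},{"hand":50,"x":0,"y":10,"z":0,"roll":8.5},{"hand":50,"x":0,"y":10,"z":0,"roll":8.5},{"hand":50,"x":0,"y":10,"z":0,"roll":8.5},{"hand":50,"x":0,"y":8,"z":0,"roll":8.5},{"hand":50,"x":0,"y":5,"z":0,"roll":8.5}]'

```text
time: 10.6
position: [0.4772, 0.3441, 0.2262]
tool_rot: [-0.364, 3.117, 0.001]
ft_force: [0.7, -0.1, 0.7]
grip_width: 0.529
grip_force: 0.0
```

Call:
send_rows --rows '[{"hand":50,"x":4,"y":0,"z":0,"roll":8.5},{"hand":50,"x":6,"y":0,"z":0,"roll":8.5},{"hand":50,"x":6,"y":0,"z":0,"roll":8.5},{"hand":50,"x":6,"y":0,"z":0,"roll":5.5},{"hand":50,"x":0,"y":0,"z":0,"roll":0},{"hand":50,"x":0,"y":0,"z":0,"roll":0}]'

```text
time: 11.2
position: [0.4988, 0.3432, 0.2258]
tool_rot: [-1.17, 2.914, 0.0]
ft_force: [0.9, 1.2, -0.7]
grip_width: 0.576
grip_force: 0.0
```

```bash
python3 - <<'E'
from h import *
s=get_state();print(s['position'],s['tool_rot'],s['joint_positions'],s['ft_force'])
from scipy.spatial.transform import Rotation as R
y=R.from_rotvec(s['tool_rot']).as_matrix()[:,1];print(np.degrees(np.arctan2(y[1],y[0])))
c=get_calibration("wrist");im=get_image("wrist");np.save("w2.npy",c['world_from_camera']);print(np.round(c['world_from_camera'],3).tolist())
cv2.imwrite("pics/w2.png",cv2.resize(im,(800,600),interpolation=cv2.INTER_CUBIC))
E
```

```text
[0.49882335 0.34316062 0.2257807 ] [-1.17045973e+00  2.91389154e+00  1.45435302e-05] [-0.69717046  0.2642142   0.05975144  1.65816096 -0.01624361  1.21834304
  1.70080739] [ 0.86467296  1.22696911 -0.71027681]
133.76892687137504
[[-0.691, 0.693, 0.205, 0.443], [0.723, 0.663, 0.194, 0.291], [-0.001, 0.282, -0.959, 0.317], [0.0, 0.0, 0.0, 1.0]]
```

View pics/w2.png

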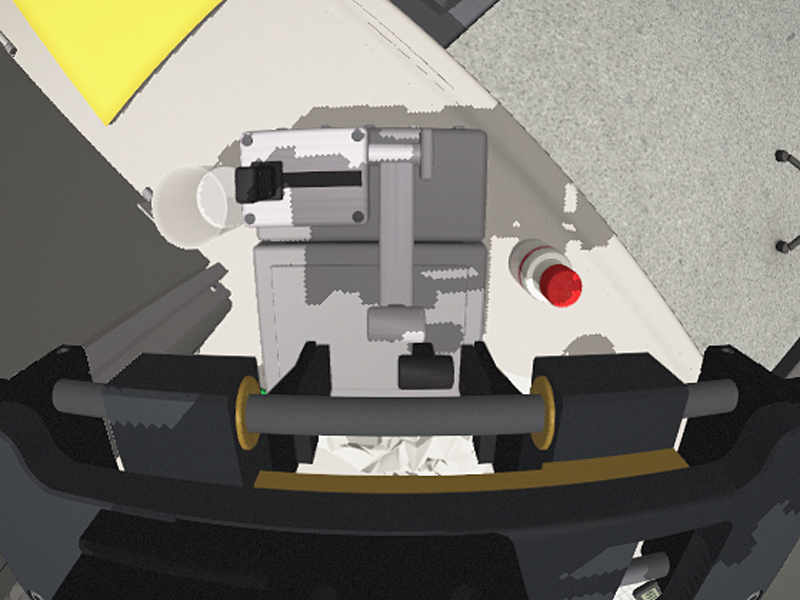

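The tab is now at (258,182), far along its slot. The latch knob is at (396,323) and the lid knob at (426,367).

```bash
python3 - <<'E'
from h import *
W=np.load("w2.npy")
for n,q in [('latch',(396,323)),('lid',(426,367))]:
    w=wz(W,np.array(q)/1.42857,.104);print(n,w.round(4),w2case(p0,w))
print(w2case(p0,np.array(get_state()['position'])))
E
```

```text
latch [0.4992 0.3449 0.104 ] [14.   1.1]
lid [0.5059 0.3724 0.104 ] [37.9 16.2]
[12.3  0.3]
```

Call:
send_rows --rows '[{"hand":50,"x":0,"y":1.3,"z":-20,"roll":0},{"hand":50,"x":0,"y":0,"z":-25,"roll":0},{"hand":50,"x":0,"y":0,"z":-17,"roll":0},{"hand":50,"x":0,"y":0,"z":-8,"roll":0},{"hand":50,"x":0,"y":0,"z":0,"roll":0},{"hand":20,"x":0,"y":0,"z":0,"roll":0},{"hand":20,"x":0,"y":0,"z":0,"roll":0},{"hand":20,"x":0,"y":0,"z":0,"roll":0},{"hand":20,"x":0,"y":0,"z":0,"roll":0}]' --force 10

```text
time: 12.15
position: [0.4993, 0.3442, 0.1562]
tool_rot: [-1.174, 2.912, -0.001]
ft_force: [-1.4, 0.4, 1.0]
grip_width: 0.32
grip_force: 10.0
```

Call:
send_rows --rows '[{"hand":20,"x":0,"y":0,"z":1,"roll":0},{"hand":20,"x":0,"y":0,"z":1,"roll":0},{"hand":20,"x":0,"y":0,"z":1,"roll":0},{"hand":20,"x":-0.3,"y":-0.3,"z":1,"roll":0},{"hand":20,"x":0,"y":0,"z":0,"roll":0}]'

```text
time: 12.65
position: [0.4985, 0.3436, 0.1594]
tool_rot: [-1.174, 2.913, -0.001]
ft_force: [3.1, -1.9, -1.1]
grip_width: 0.317
grip_force: 10.0
```

```bash
python3 - <<'E'
from h import *
# offsets (world mm) of knob vs shut, for latch angles
a0=np.arctan2(25,82);R=np.hypot(82,25);pr=None
for t in np.arange(0.05,1.91,.1).tolist()+[1.9]:
    dx=R*(np.cos(a0+t)-np.cos(a0));dz=R*(np.sin(a0+t)-np.sin(a0));v=np.array([dx*.72,dx*.694,dz])
    print(round(t,2),v.round(1),'step',(v-pr).round(1) if pr is not None else '');pr=v
a1=np.arctan2(36,-39);R=np.hypot(39,36);pr=np.zeros(3);print('lid')
for t in np.arange(.1,1.15,.1):
    dx=R*(np.cos(a1-t)-np.cos(a1));dz=R*(np.sin(a1-t)-np.sin(a1));v=np.array([dx*.72,dx*.694,dz]);print(round(t,2),v.round(1),'step',(v-pr).round(1));pr=v
E
```

```text
0.05 [-1.  -0.9  4.1] step 
0.15 [-3.4 -3.2 12. ] step [-2.4 -2.3  7.9]
0.25 [-6.3 -6.1 19.5] step [-2.9 -2.8  7.5]
0.35 [-9.8 -9.4 26.6] step [-3.5 -3.3  7.1]
0.45 [-13.7 -13.2  33.2] step [-4.  -3.8  6.6]
0.55 [-18.1 -17.5  39.2] step [-4.4 -4.2  6. ]
0.65 [-22.9 -22.1  44.5] step [-4.8 -4.6  5.4]
0.75 [-28.1 -27.1  49.2] step [-5.2 -5.   4.7]
0.85 [-33.6 -32.4  53.1] step [-5.5 -5.3  3.9]
0.95 [-39.3 -37.9  56.2] step [-5.7 -5.5  3.1]
1.05 [-45.3 -43.6  58.6] step [-5.9 -5.7  2.3]
1.15 [-51.4 -49.5  60.1] step [-6.1 -5.9  1.5]
1.25 [-57.5 -55.4  60.7] step [-6.2 -5.9  0.6]
1.35 [-63.7 -61.4  60.5] step [-6.2 -5.9 -0.2]
1.45 [-69.8 -67.3  59.4] step [-6.1 -5.9 -1.1]
1.55 [-75.8 -73.1  57.5] step [-6.  -5.8 -1.9]
1.65 [-81.7 -78.7  54.8] step [-5.8 -5.6 -2.7]
1.75 [-87.3 -84.1  51.2] step [-5.6 -5.4 -3.5]
1.85 [-92.6 -89.3  46.9] step [-5.3 -5.1 -4.3]
1.9 [-95.2 -91.7  44.5] step [-2.5 -2.5 -2.4]
lid
0.1 [2.7 2.6 3.7] step [2.7 2.6 3.7]
0.2 [5.7 5.5 7. ] step [3.  2.9 3.3]
0.3 [8.9 8.6 9.9] step [3.2 3.1 2.9]
0.4 [12.3 11.9 12.3] step [3.4 3.3 2.4]
0.5 [15.9 15.3 14.3] step [3.6 3.4 1.9]
0.6 [19.5 18.8 15.7] step [3.7 3.5 1.4]
0.7 [23.3 22.5 16.7] step [3.8 3.6 0.9]
0.8 [27.1 26.1 17.1] step [3.8 3.7 0.4]
0.9 [30.9 29.8 16.9] step [ 3.8  3.7 -0.1]
1.0 [34.7 33.5 16.3] step [ 3.8  3.7 -0.7]
1.1 [38.4 37.1 15.1] step [ 3.7  3.6 -1.2]
```

Call:
send_rows --rows '[{"hand":20,"x":-1.5,"y":-1.4,"z":4,"roll":0},{"hand":20,"x":-1.6,"y":-1.5,"z":4,"roll":0},{"hand":20,"x":0,"y":0,"z":0,"roll":0}]'

```text
time: 12.95
position: [0.4957, 0.3409, 0.1683]
tool_rot: [-1.174, 2.912, -0.0]
ft_force: [4.2, -1.2, 0.6]
grip_width: 0.318
grip_force: 10.0
```

Call:
send_rows --rows '[{"hand":20,"x":-2.9,"y":-2.8,"z":7.5,"roll":0},{"hand":20,"x":-3.5,"y":-3.3,"z":7.1,"roll":0},{"hand":20,"x":-4,"y":-3.8,"z":6.6,"roll":0},{"hand":20,"x":-4.4,"y":-4.2,"z":6,"roll":0},{"hand":20,"x":-4.8,"y":-4.6,"z":5.4,"roll":0},{"hand":20,"x":-5.2,"y":-5,"z":4.7,"roll":0},{"hand":20,"x":-5.5,"y":-5.3,"z":3.9,"roll":0},{"hand":20,"x":0,"y":0,"z":0,"roll":0}]'

```text
time: 13.75
position: [0.4649, 0.3116, 0.2096]
tool_rot: [-1.174, 2.913, -0.0]
ft_force: [3.9, -2.8, 3.7]
grip_width: 0.322
grip_force: 10.0
```

Call:
send_rows --rows '[{"hand":20,"x":-5.7,"y":-5.5,"z":3.1,"roll":0},{"hand":20,"x":-5.9,"y":-5.7,"z":2.3,"roll":0},{"hand":20,"x":-6.1,"y":-5.9,"z":1.5,"roll":0},{"hand":20,"x":-6.2,"y":-5.9,"z":0.6,"roll":0},{"hand":20,"x":-6.2,"y":-5.9,"z":-0.2,"roll":0},{"hand":20,"x":-6.1,"y":-5.9,"z":-1.1,"roll":0},{"hand":20,"x":-6,"y":-5.8,"z":-1.9,"roll":0},{"hand":20,"x":0,"y":0,"z":0,"roll":0}]'

```text
time: 14.55
position: [0.422, 0.2706, 0.2132]
tool_rot: [1.174, -2.913, 0.001]
ft_force: [1.3, -4.7, 6.6]
grip_width: 0.316
grip_force: 10.0
```

Call:
send_rows --rows '[{"hand":20,"x":-5.8,"y":-5.6,"z":-2.7,"roll":0},{"hand":20,"x":-5.6,"y":-5.4,"z":-3.5,"roll":0},{"hand":20,"x":-4,"y":-3.9,"z":-3.2,"roll":0},{"hand":20,"x":0,"y":0,"z":0,"roll":0}]'

```text
time: 14.95
position: [0.406, 0.2554, 0.2026]
tool_rot: [1.174, -2.911, 0.002]
ft_force: [2.2, -5.8, 4.2]
grip_width: 0.322
grip_force: 10.0
```

Call:
send_rows --rows '[{"hand":50,"x":0,"y":0,"z":0,"roll":0},{"hand":50,"x":0,"y":0,"z":0,"roll":0},{"hand":50,"x":0,"y":0,"z":0,"roll":0},{"hand":50,"x":0,"y":0,"z":15,"roll":0},{"hand":50,"x":0,"y":0,"z":20,"roll":0},{"hand":50,"x":0,"y":0,"z":20,"roll":0},{"hand":50,"x":20,"y":24,"z":0,"roll":0},{"hand":50,"x":25,"y":29,"z":0,"roll":0},{"hand":50,"x":25,"y":30,"z":0,"roll":0},{"hand":50,"x":22,"y":25,"z":0,"roll":0}]'

```text
time: 15.95
position: [0.4991, 0.3672, 0.2578]
tool_rot: [1.177, -2.912, -0.002]
ft_force: [-0.2, 0.1, 0.6]
grip_width: 0.575
grip_force: 0.0
```

Call:
send_rows --rows '[{"hand":50,"x":8,"y":8,"z":-20,"roll":0},{"hand":50,"x":0,"y":0,"z":-20,"roll":0},{"hand":50,"x":0,"y":0,"z":0,"roll":0},{"hand":50,"x":0,"y":0,"z":0,"roll":0}]'

```text
time: 16.35
position: [0.5064, 0.373, 0.2179]
tool_rot: [1.175, -2.912, -0.0]
ft_force: [0.4, 0.3, 1.0]
grip_width: 0.573
grip_force: 0.0
```

```bash
python3 - <<'E'
from h import *
print(get_state()['position'])
im=get_image("scene");a=im[130:310,205:445]
c=get_calibration("wrist");np.save("w3.npy",c['world_from_camera']);w=get_image("wrist")[60:420,80:480]
cv2.imwrite("pics/s3.png",np.hstack([cv2.resize(a,(400,300)),cv2.resize(w,(400,360))[:300]]))
E
```

```text
[0.50636884 0.37296962 0.21792354]
```

View pics/s3.png

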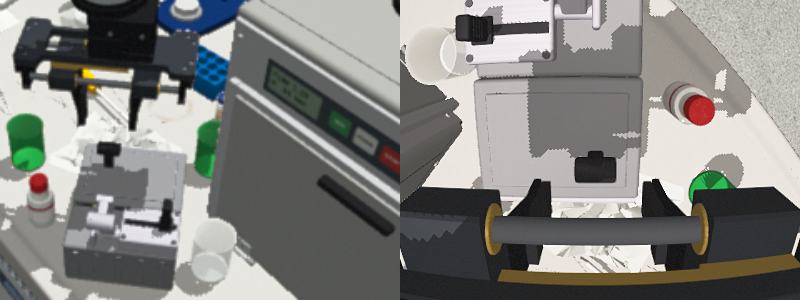

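The latch has swung clear toward the robot. The lid knob, at crop pixel (595,170), sits midway between the fingers, so I'll go down and grip it.

Call:
send_rows --rows '[{"hand":50,"x":0,"y":0,"z":-20,"roll":0},{"hand":50,"x":0,"y":0,"z":-25,"roll":0},{"hand":50,"x":0,"y":0,"z":-12,"roll":0},{"hand":50,"x":0,"y":0,"z":-5,"roll":0},{"hand":20,"x":0,"y":0,"z":0,"roll":0},{"hand":20,"x":0,"y":0,"z":0,"roll":0},{"hand":20,"x":0,"y":0,"z":0,"roll":0},{"hand":20,"x":0,"y":0,"z":0,"roll":0}]' --force 15

```text
time: 17.25
position: [0.5077, 0.3729, 0.1575]
tool_rot: [-1.174, 2.912, 0.0]
ft_force: [-1.7, 0.7, 2.4]
grip_width: 0.325
grip_force: 15.0
```

Call:
send_rows --rows '[{"hand":20,"x":1.3,"y":1.3,"z":1.9,"roll":0},{"hand":20,"x":1.4,"y":1.3,"z":1.8,"roll":0},{"hand":20,"x":3,"y":2.9,"z":3.3,"roll":0},{"hand":20,"x":3.2,"y":3.1,"z":2.9,"roll":0},{"hand":20,"x":3.4,"y":3.3,"z":2.4,"roll":0},{"hand":20,"x":3.6,"y":3.4,"z":1.9,"roll":0},{"hand":20,"x":0,"y":0,"z":0,"roll":0}]'

```text
time: 17.95
position: [0.5227, 0.3872, 0.1706]
tool_rot: [1.173, -2.911, 0.002]
ft_force: [-2.2, -3.7, 0.8]
grip_width: 0.317
grip_force: 15.0
```

Call:
send_rows --rows '[{"hand":20,"x":3.7,"y":3.5,"z":1.4,"roll":0},{"hand":20,"x":3.8,"y":3.6,"z":0.9,"roll":0},{"hand":20,"x":3.8,"y":3.7,"z":0.4,"roll":0},{"hand":20,"x":3.8,"y":3.7,"z":-0.1,"roll":0},{"hand":20,"x":3.8,"y":3.7,"z":-0.7,"roll":0},{"hand":20,"x":2,"y":1.9,"z":-0.5,"roll":0},{"hand":20,"x":0,"y":0,"z":0,"roll":0},{"hand":20,"x":0,"y":0,"z":0,"roll":0}]'

```text
time: 18.75
position: [0.5446, 0.4082, 0.173]
tool_rot: [-1.174, 2.912, 0.0]
ft_force: [-1.4, -4.2, 4.3]
grip_width: 0.32
grip_force: 15.0
```

Call:
send_rows --rows '[{"hand":50,"x":0,"y":0,"z":0,"roll":0},{"hand":50,"x":0,"y":0,"z":0,"roll":0},{"hand":50,"x":0,"y":0,"z":0,"roll":0},{"hand":50,"x":0,"y":0,"z":0,"roll":0},{"hand":50,"x":0,"y":0,"z":15,"roll":0},{"hand":50,"x":0,"y":0,"z":25,"roll":0},{"hand":50,"x":0,"y":0,"z":30,"roll":0},{"hand":50,"x":0,"y":0,"z":30,"roll":0},{"hand":50,"x":0,"y":0,"z":10,"roll":0},{"hand":50,"x":0,"y":0,"z":0,"roll":0}]'

```text
time: 19.75
position: [0.5446, 0.4087, 0.2848]
tool_rot: [-1.173, 2.909, 0.002]
ft_force: [0.1, -0.4, -0.1]
grip_width: 0.574
grip_force: 0.0
```

```bash
python3 - <<'E'
from h import *
im=get_image("scene");cv2.imwrite("pics/s4.png",cv2.resize(im[150:310,200:413],(800,600),interpolation=cv2.INTER_CUBIC))
E
```

```text
(no output)
```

View pics/s4.png

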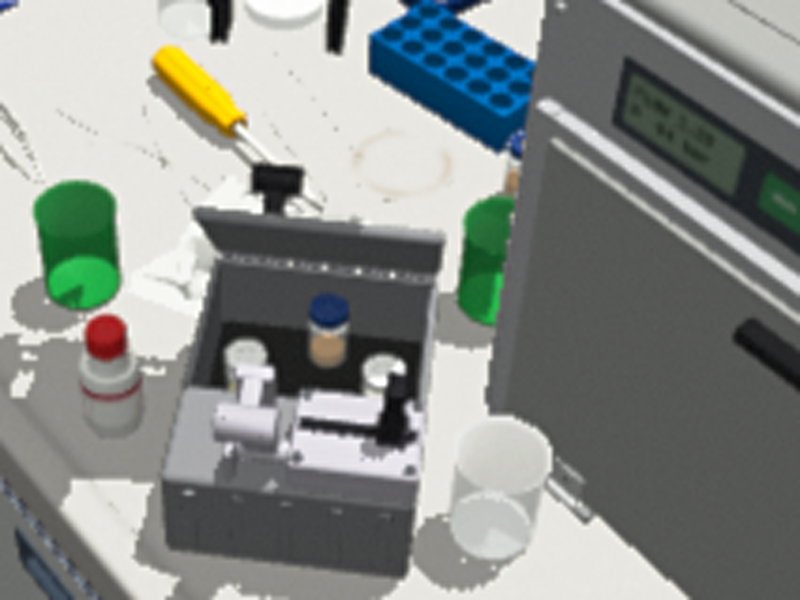

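The lid stands open by itself, with its knob at (277,185). The latch is swung back, the tab is slid across, and the beaker and bottle haven't moved. The gripper is clear of everything.

```bash
python3 -c "
from bench import *
print(close_job())"
```

```text
the job is handed in; nothing more can be done
None
```

The case is open and handed in at about 20 s: the tab was slid about 37 mm to its spring buffer (roughly 7 N by the wrist sensor), the latch swung back off the lid, the lid left standing open at about 1.05 rad, and the beaker and dropper bottle not moved; no verdict was returned.

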